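Seat a scanner battery in its charging dock and snap the retaining flap over

ROBOT

A 6-joint arm with a two-finger parallel gripper is mounted at the origin on the work surface. World frame = base frame: x ahead of the robot, y to its left, z up, the work surface at z = 0. Lengths are in m, angles in rad, forces in N, time in s.
With the tool pointing down it reaches from about 0.3 to 0.95 m from the base axis. Payload 3.1 kg.
Tool frame: the origin (TCP) lies at the very end of the fingers, on their centre line; the grasp point (between the pads) lies 19 mm behind it; x points along the fingers, y is the direction in which the jaws open and shut, and the axes are right-handed (so a half turn about x gives the same grasp; the last joint's range is limited). The gripper opens to 85 mm and grips with 20 to 120 N. Pads are 22 mm wide; open, the fingers measure 114 mm over their backs; the gripper's body (76 mm by 85 mm) begins 54 mm behind the grasp point. The pads swing forward as they close: fully open they stand 13 mm farther back than shut.
Start: joints at [-1.316, 0.308, 1.634, -0, 1.2, -0.07], TCP at [0.199, -0.592, 0.231] pointing down, gripper open.
Joint ranges: [-3.06, 3.06], [-0.79, 1.96], [0.05, 2.63], [-1.19, 4.34], [0.05, 2.64], [-2.94, 2.94]. Speed limits (rad/s): [2.79, 2.79, 3.14, 3.14, 3.14, 3.14].

INTERFACE

Orientations are given as a rotation vector (axis times angle).
In Python, from plant import bot gives the robot as it stands.
- The arm moves only by the tool move_arm, never from a script. Its argument "commands" is text: rows parted by semicolons, each of 4 numbers parted by spaces: the shift along the tool's x, y, z in m, then the turn about the tool's x in degrees. In form: tx ty tz spin; .... A call has 1 to 8 rows; each row shifts and turns the commanded pose from where the row before left it, along the tool's axes as they then stand; what a row does not reach is not made up. A row lasts 1/10 s, in which the tool goes at most 50 mm and 8.59 degrees, less where a joint would pass 70% of its speed; a pose out of reach is approached as far as the arm can. A call with a gripper value outside its range is refused whole. "hand" is the gripper command: -1 is shut, 1 is fully open, values between are in proportion, set as the call begins (left out, the last holds). The fingers move at their own pace and stop on an object; "squeeze" is the grip in N (left out, the last holds). Time passes only in rows, so rows that do not move let the fingers close. It gives the time, the measured TCP pose, the force and the opening at its end, in the units of the state.
- bot.sense(): the state, without advancing time (a new reading comes with each control period).
- bot.read_camera(name): name is "scene" or "top" or "wrist"; returns a dict with "pixels" (480x640x3 uint8, red, green, blue), "mtx" (3x3 intrinsics, pixels), "D" ([k1, k2, p1, p2, k3] as OpenCV has them; the pictures are not rectified), "xyz" and "attitude" of the camera in the world. Camera axes: x right, y up, looking along -z (the intrinsics and any distortion apply to the point x, -y, -z); pixel columns grow to the right and rows downward; lengths in m; the calibration is good to about 2 mm. A picture is of the moment at which its call begins. There is no depth.
- bot.hand_in(): hands the job in, once; it reports no verdict.
The state is a dict: "clock": time; "joint_pos": joint angles; "joint_vel": joint speeds; "tau": joint torques, N m; "tcp_pos": TCP position; "ee_rot": TCP orientation; "contact_force": force on the tool from outside, world axes, zero at the start; "ft_torque": the same for the moment, N m; "opening": finger opening in m.
Only numpy, scipy, OpenCV 4.12 (cv2) and the standard library are available. Lean on these libraries where they do the work, as an engineer would, in place of code of your own. Each camera call takes 0.05 s, during which the arm holds its last target.

TASK

Put the long battery pack into the charging dock: set it down gently between the dock's guide rails, slide it fully home against the sprung contact pad at the end, press it in with about 9 N for half a second (never above 15 N), and let go. Then tip the dock's spring flap over gently, with no more than 12 N on it, so that it snaps shut over the seated pack, and leave everything else on the table where it is.

Things in the scene. Friction and masses are not known exactly. Their poses are not given: they have to be found in the camera images.
- dock: Charging dock fixed to the table. Origin on the table top; its +x is the way the pack slides home. Grey bed x -140 to +95 mm, 106 wide, top 8 mm above the table. Straight black rails x -45 to +53, inner faces 54 mm apart, tops 18 mm above the table, flaring towards -x to about 84 mm apart at x -85. End block and hinge cheeks x +53 to +93, up to 66 mm high
- pad (a joint): How far the sprung contact pad is pressed in, m: 0 = free, 0.003 at most, 1 mm per 8 N along the dock's +x; it springs back. Grey block 40 wide, 26 high, with brass strips, across the end of the bed. Its seat is adjustable and NOT measured: its face stands anywhere from dock x +44 to +60 mm; find it by touch. The pack, lying along the dock's x with its end on the pad face, is home
- flap_hinge (a point): Middle of the flap's hinge line, which runs along the dock's y at dock x +66 mm, 54 mm above the table
- flap (a joint): Flap angle, rad: 0 = shut (level over the pack), 1.95 = open stop, where it starts (leaning 22 degrees back from upright, away from the mouth). Over-centre spring with the snap point at 1.15: above it the flap is driven open, below it shut, with 0.3 Nm at the open stop and 0.45 Nm when shut. About 3 N at the free edge moves it off the open stop; past the snap it swings shut by itself
- flap_edge (a point): On the aluminium flap (132 mm long, 44 wide, 4 thick): middle of its free edge, 132 mm from the hinge, about 177 mm above the table when open. A lip on the flap's inner face, 18 mm deep, 116 to 120 mm from the hinge, drops behind the rear of a pack that is home, with 4 mm or more to spare; on a pack left short of that it lands on top and cannot shut. Shut, the plate clears the pack by 2 mm
- pack: The long battery pack, black plastic block 90 x 50 x 42 mm (x, y, z), about 0.25 kg, loose on the table to the left or right of the dock. Origin at the centre of its underside, long side along its x; either end may go first. Grip it across its 50 mm width; in the dock the rails cover its lowest 10 mm
- short_pack: Bystander: a shorter battery pack, 60 x 50 x 42 mm, too short for this dock; to be left alone. Origin at the centre of its underside
- jar: Bystander: jar, 68 mm across, 85 high; origin at the centre of its underside
- can: Bystander: tin can, 66 mm across, 100 high; origin at the centre of its underside
- tape: Bystander: cardboard tape core lying flat, 90 mm across, 45 high; origin at the centre of its underside
- screwdriver: Bystander: screwdriver lying on the table
- parts_bin: Bystander: small open carton tray 120 x 90 x 60 mm; origin at the centre of its underside
- scanner: Bystander: handheld scanner lying on its side, about 155 mm long, beyond the dock
Mind the look-alikes: they are no part of the job. What is shaped like the pack but orange is not meant.

How it is judged:
On the way, in this order (a step that is already met when the one before it is completed fails the run):
1. the long pack stands on the dock's bed between the rails and is pressed into the contact pad with more than 4 N, the flap still open (contact force between pack and pad above 4 N and value of joint flap above 1.6 rad and angle between the x axis of pack and the x axis of dock, either way round below 0.1 rad), for 0.2 s.
2. the pack has been let go, home, before the flap is tipped (contact force between pack and the arm below 0.1 N and contact force between pack and the fingers below 0.1 N and value of joint flap above 1.3 rad and x of pack in the frame of pad above -0.049 m), for 0.1 s.
3. the flap has snapped shut over the pack (value of joint flap below 0.06 rad), for 0.2 s.
At the end, for the whole second after the job is handed in: The flap is shut (joint below 0.06 rad) over the long pack, which rests flat on the dock's bed with its end within 4 mm of the contact pad's face, between the rails (5 mm), in line with the dock (0.08 rad), and still (value of joint flap below 0.06 rad and x of pack in the frame of pad between -0.049 and -0.042 m and y of pack in the frame of dock between -0.005 and 0.005 m and z of pack in the frame of dock between 0.005 and 0.011 m and angle between the x axis of pack and the x axis of dock, either way round below 0.08 rad and linear speed of pack below 0.02 m/s); the robot touches nothing.
It fails at once if the pack presses the contact pad with more than 15 N (contact force between pack and pad above 15 N).
It fails at once if the pack is slammed or forced into the dock with more than 50 N (contact force between pack and dock above 50 N).
It fails at once if the robot loads the flap with more than 12 N (contact force between any of the arm, the fingers and flap above 12 N).
It fails at once if a bystander is moved by more than 20 mm (distance of any of short_pack, jar, can, tape, screwdriver, parts_bin, scanner from where it was at the start of the episode above 0.02 m).
It also fails if it takes over 64 s, if anything falls off the work surface, if the arm or the gripper's body presses on something with over 40 N, if the wrist force passes 120 N, or if a joint passes its speed limit or range.

## Working session

There is one attempt and no reset: what is moved stays moved. The work goes in short steps, Python scripts to look and compute and a tool call to move; the robot and the scene stay as the last step left them, time stands still between calls to the robot, and variables do not carry over. Pictures are saved under pics/ and viewed, and the job is handed in when it is done.

Besides the shell and the picture viewer there is one more tool, called after "Call:" as name(argument=value, ...) on one line, values as JSON. move_arm: Moves the arm, as the interface text tells. Its arguments: {"type":"object","properties":{"commands":{"type":"string"},"hand":{"type":"number"},"squeeze":{"type":"number"}},"required":["commands"]}

```bash
ls; mkdir -p pics; cat > h.py <<'E'
import numpy as np,cv2
from scipy.spatial.transform import Rotation as R
from plant import bot
def snap(n,f):
    c=bot.read_camera(n); cv2.imwrite(f'pics/{f}.png',cv2.cvtColor(c['pixels'],cv2.COLOR_RGB2BGR))
    np.savez(f'pics/{f}.npz',mtx=c['mtx'],D=c['D'],xyz=c['xyz'],att=c['attitude']); return c
def rot(a):
    a=np.array(a,float)
    return a if a.shape==(3,3) else R.from_rotvec(a).as_matrix() if a.size==3 else R.from_quat(a).as_matrix()
def onz(f,pts,z):
    c=np.load(f'pics/{f}.npz'); p=cv2.undistortPoints(np.array(pts,float).reshape(-1,1,2),c['mtx'],c['D']).reshape(-1,2)
    d=np.c_[p[:,0],-p[:,1],-np.ones(len(p))]@rot(c['att']).T
    o=c['xyz']; t=(np.broadcast_to(z,len(p))-o[2])/d[:,2]; return o+d*t[:,None]
def proj(f,P):
    c=np.load(f'pics/{f}.npz'); q=(np.array(P,float).reshape(-1,3)-c['xyz'])@rot(c['att']); q=q*[1,-1,-1]
    return cv2.projectPoints(q,np.zeros(3),np.zeros(3),c['mtx'],c['D'])[0].reshape(-1,2)
E
python3 - <<'E'
from h import *
for n in ['scene','top','wrist']:
    c=snap(n,n+'0'); print(n,c['mtx'].tolist(),c['D'],c['xyz'],c['attitude'])
print(bot.sense())
E
```

```text
pics
scene [[507.3926639836387, 0.0, 313.42742517819835], [0.0, 507.3926639836387, 244.78499646439894], [0.0, 0.0, 1.0]] [-0.02244348  0.          0.          0.          0.        ] [ 1.04388708 -0.21636927  0.93512622] [0.48074714 0.28360536 1.07515295]
top [[455.69020459692325, 0.0, 322.76788154310503], [0.0, 455.69020459692325, 237.1015459754254], [0.0, 0.0, 1.0]] [-0.09325625  0.          0.          0.          0.        ] [ 4.58993378e-01 -5.03933603e-04  1.04181120e+00] [ 0.10267202 -0.07024668 -1.58749591]
wrist [[383.84485872516166, 0.0, 316.12397478714297], [0.0, 383.84485872516166, 243.64695804844854], [0.0, 0.0, 1.0]] [-0.07439199  0.          0.          0.          0.        ] [ 0.2652675  -0.56862787  0.37313659] [-0.24089717  0.17565924 -1.23588584]
{'clock': 0.15, 'joint_pos': array([-1.31570166e+00,  3.08794032e-01,  1.63486871e+00,  2.68363121e-05,
        1.19972784e+00, -6.96939799e-02]), 'joint_vel': array([-0.00118122, -0.00217313, -0.0056436 ,  0.00038675,  0.00029893,
       -0.0011766 ]), 'tau': array([ 8.10641700e-05, -4.15802157e+01, -2.77147043e+01, -1.58795237e-04,
        6.05794761e-03,  6.77811258e-06]), 'tcp_pos': array([ 0.19926634, -0.59170881,  0.23032986]), 'ee_rot': array([ 2.04632776,  0.33713682, -2.04662127]), 'contact_force': array([ 0.24061579, -0.07672228,  0.29899732]), 'ft_torque': array([0.04275586, 0.02495741, 0.00614398]), 'opening': 0.085588936525846}
```

View pics/top0.png

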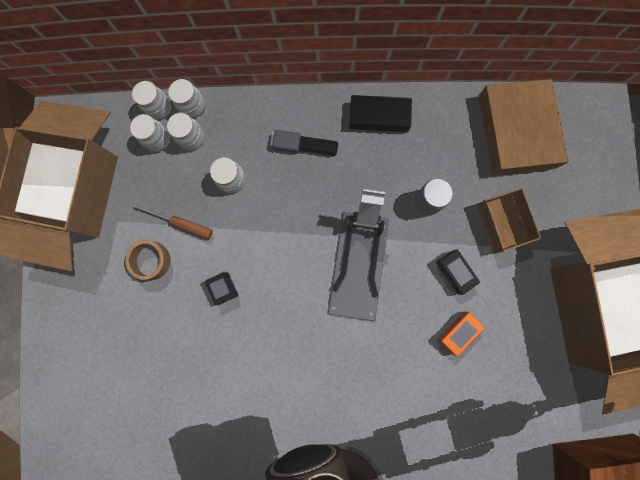

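View pics/scene0.png

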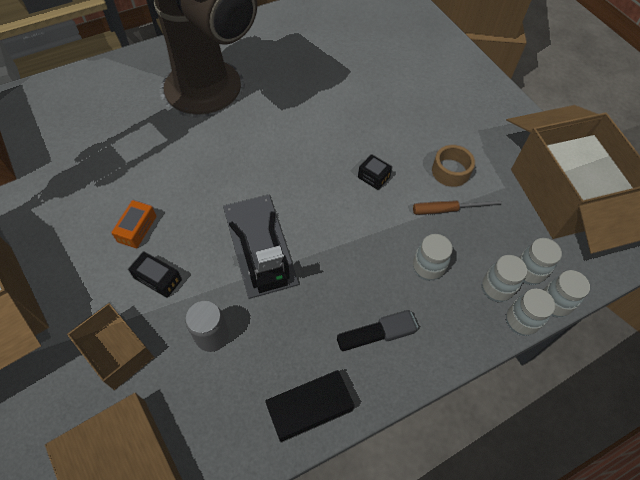

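View pics/wrist0.png

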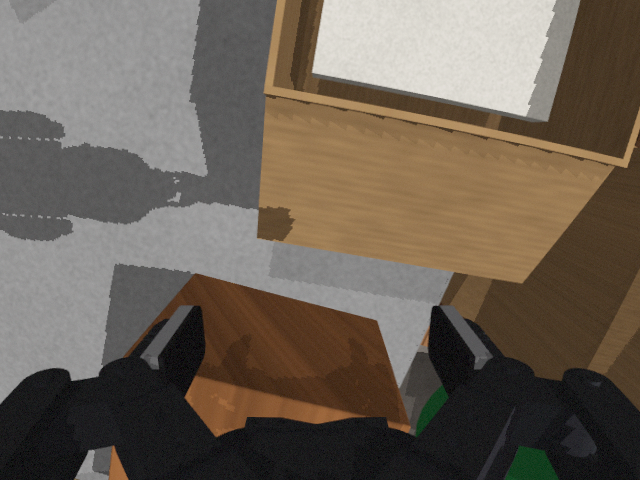

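Top view: the dock is at about (358,265) with its mouth at the bottom. There is a black pack at (458,272), an orange one at (462,334) and a small black one at (220,289). I'll enlarge these.

```bash
python3 - <<'E'
import cv2
t=cv2.imread('pics/top0.png')
cv2.imwrite('pics/c1.png',cv2.resize(t[180:330,310:500],None,fx=4,fy=4,interpolation=cv2.INTER_CUBIC)[:600,:760])
s=cv2.imread('pics/scene0.png')
cv2.imwrite('pics/c2.png',cv2.resize(s[185:305,115:305],None,fx=4,fy=4,interpolation=cv2.INTER_CUBIC))
E
```

```text
(no output)
```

View pics/c1.png

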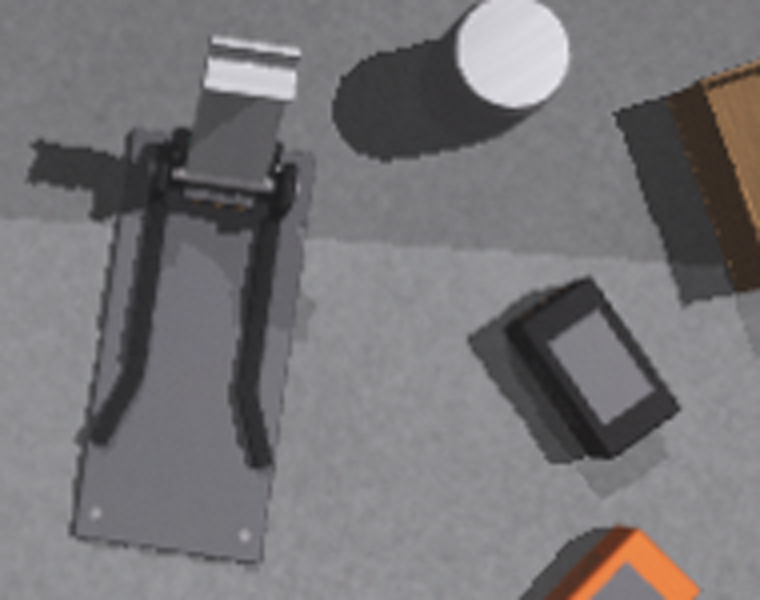

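View pics/c2.png

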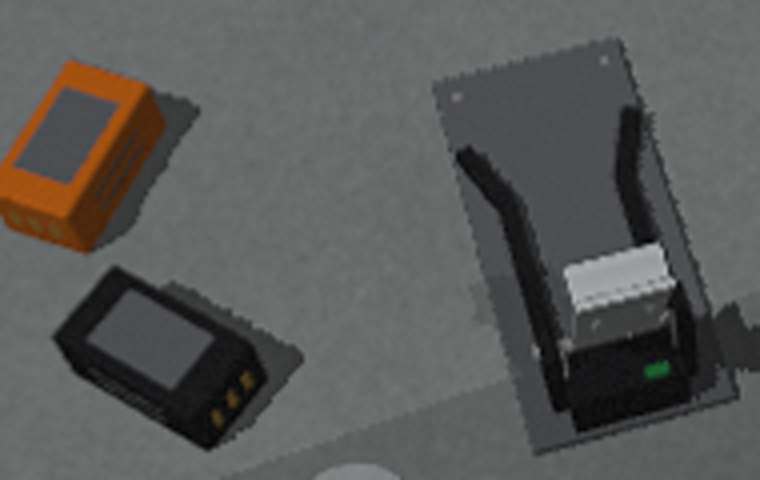

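Crop c1: pack top corners are at (588,278), (680,408), (606,459) and (512,325). The dock bed mouth corners are at (72,536) and (261,563), with the back right corner at (316,150).
Crop c2: pack top corners are at (118,266), (266,350), (208,446) and (56,334). Bed mouth corners are at (433,82) and (620,40).

```bash
cat > fit.py <<'E'
from h import *
from scipy.optimize import least_squares
def fit(obs,model,g):
    # obs: list (view, idx, px)
    def P(p):
        c,s=np.cos(p[2]),np.sin(p[2]); M=np.array(model,float)
        return np.c_[p[0]+c*M[:,0]-s*M[:,1],p[1]+s*M[:,0]+c*M[:,1],M[:,2]]
    def r(p): 
        W=P(p); return np.concatenate([proj(v,W[i])[0]-px for v,i,px in obs])
    s=least_squares(r,g,loss='soft_l1'); print(np.round(s.x,4),'deg',np.degrees(s.x[2]).round(2)); print(np.round(r(s.x).reshape(-1,2),1).tolist()); return s.x
E
python3 - <<'E'
from fit import *
a=lambda x,y:(310+x/4-.4,180+y/4-.4)
b=lambda x,y:(115+x/4-.4,185+y/4-.4)
t=[a(588,278),a(680,408),a(606,459),a(512,325)]
q=onz('top0',t,.042); print(q,np.linalg.norm(np.diff(q,axis=0),axis=1))
s=[b(118,266),b(266,350),b(208,446),b(56,334)]
q2=onz('scene0',s,.042); print(q2,np.linalg.norm(np.diff(q2,axis=0),axis=1))
print(q.mean(0),q2.mean(0))
d=q[0]-q[1]; print('pack')
M=[(.045,-.025,.042),(-.045,-.025,.042),(-.045,.025,.042),(.045,.025,.042)]
# top order 0: up(+x), 1:right, 2:bottom,3:left
obs=[('top0',0,t[0]),('top0',1,t[1]),('top0',2,t[2]),('top0',3,t[3])]
# scene match by proximity
idx=[int(np.argmin(np.linalg.norm(q-w,axis=1))) for w in q2]; print(idx)
obs+=[('scene0',i,p) for i,p in zip(idx,s)]
print(fit(obs,M,[q.mean(0)[0],q.mean(0)[1],np.arctan2(d[1],d[0])]))
print('dock')
D=[(-.14,.053,.008),(-.14,-.053,.008),(.095,-.053,.008),(.095,.053,.008)]
obs=[('top0',0,a(72,536)),('top0',1,a(261,563)),('top0',2,a(316,150)),('top0',3,a(131,128)),('scene0',1,b(433,82)),('scene0',0,b(620,40)),('scene0',2,b(537,454)),('scene0',3,b(738,397))]
m=onz('top0',[a(72,536),a(261,563)],.008); print(m, np.linalg.norm(m[0]-m[1]))
x=fit(obs,D,[.5,-.08,-.1])
c,s_=np.cos(x[2]),np.sin(x[2]); F=lambda u,v,z:(x[0]+c*u-s_*v,x[1]+s_*u+c*v,z)
for n,f in (('top0',(310,180)),('scene0',(115,185))):
  pr=proj(n,[F(-.045,.027,.018),F(.053,.027,.018),F(-.045,-.027,.018),F(.066,0,.054),F(.0165,.022,.177),F(.0165,-.022,.177),F(.066+.132*np.sin(.384),.022,.054+.132*np.cos(.384)),F(.066+.132*np.sin(.384),-.022,.054+.132*np.cos(.384))])
  print(((pr-f+.4)*4).round().tolist())
E
```

```text
[[ 0.53699867 -0.27557642  0.042     ]
 [ 0.46441652 -0.32336121  0.042     ]
 [ 0.43761383 -0.28102994  0.042     ]
 [ 0.51198146 -0.23223197  0.042     ]] [0.08689968 0.0501031  0.08894822]
[[ 0.4397251  -0.28414282  0.042     ]
 [ 0.51877499 -0.23323383  0.042     ]
 [ 0.55558032 -0.2756786   0.042     ]
 [ 0.4634513  -0.32348724  0.042     ]] [0.09402453 0.05617998 0.1037951 ]
[ 0.48775262 -0.27804989  0.042     ] [ 0.49438293 -0.27913562  0.042     ]
pack
[2, 3, 0, 1]
[ 0.4895 -0.2782  0.5718] deg 32.76
[[-0.4, -1.7], [0.1, -0.4], [0.2, -0.2], [0.3, -0.8], [1.0, -1.1], [-0.7, -2.1], [-2.1, -6.4], [0.2, 0.7]]
[ 0.48949216 -0.27824992  0.57184606]
dock
[[ 0.40008322  0.01195556  0.008     ]
 [ 0.38314128 -0.09370538  0.008     ]] 0.10701058273465722
[ 0.5297 -0.0646 -0.1636] deg -9.37
[[0.7, -0.1], [0.2, 0.1], [0.3, 0.6], [0.7, -0.4], [0.6, 0.3], [0.1, -0.7], [0.2, -0.1], [0.8, -0.1]]
[[145.0, 374.0], [169.0, 203.0], [241.0, 388.0], [224.0, 178.0], [183.0, 238.0], [275.0, 251.0], [211.0, 36.0], [301.0, 49.0]]
[[618.0, 176.0], [668.0, 331.0], [520.0, 201.0], [619.0, 333.0], [620.0, 101.0], [525.0, 125.0], [680.0, 284.0], [581.0, 311.0]]
```

The dock fits to within 1 px, and the pack's sides come out at about 88 x 50 mm, so it's the long one. Next I'll work out the tool geometry.

```bash
cat >> h.py <<'E'
def tool():
    s=bot.sense(); A=rot(s['ee_rot']); return s,A
def todo(x,y,z,yaw):
    """yaw: world heading (deg) of tool z axis; tool x down"""
    s,A=tool(); d=A.T@(np.array([x,y,z])-s['tcp_pos'])
    cur=np.degrees(np.arctan2(A[1,2],A[0,2])); 
    print('tool shift mm',np.round(d*1000,1),'tcp',np.round(s['tcp_pos'],4),'tzyaw',round(cur,2),'spin needed',round(-((yaw-cur+180)%360-180),2),'tilt',np.round(A[:,0],3),'F',np.round(s['contact_force'],1),'open',round(s['opening'],4),'t',s['clock'])
E
python3 - <<'E'
from h import *
s,A=tool(); print(A.round(3)); todo(.4885,-.278,.15,32.8)
c=np.load('pics/wrist0.npz'); print('cam in tool',A.T@(c['xyz']-s['tcp_pos']))
print(proj('wrist0',[s['tcp_pos']]))
E
```

```text
[[-0.     0.319 -0.948]
 [ 0.002 -0.948 -0.319]
 [-1.    -0.002 -0.   ]]
tool shift mm [  80.8 -204.9 -374.2] tcp [ 0.1993 -0.5917  0.2303] tzyaw -161.39 spin needed 165.81 tilt [-0.     0.002 -1.   ] F [ 0.2 -0.1  0.3] open 0.0856 t 0.15
cam in tool [-0.14279455 -0.00106925 -0.06993725]
[[318.64861399 311.72060617]]
```

Call:
move_arm(commands="-0.04 0 0 0; -0.04 0 0 0; 0 -0.0228 -0.0416 0; 0 -0.0228 -0.0416 0; 0 -0.0228 -0.0416 0; 0 -0.0228 -0.0416 0; 0 -0.0228 -0.0416 0; 0 -0.0228 -0.0416 0", hand=0.7, squeeze=40)

```text
clock: 0.95
tcp_pos: [0.3931, -0.3813, 0.311]
ee_rot: [2.046, 0.335, -2.046]
contact_force: [0.6, 0.6, 0.0]
opening: 0.0725
```

Call:
move_arm(commands="0 -0.0228 -0.0416 -8.5; 0 0 0 -8.5; 0 0 0 -8.5; 0 0 0 -8.5; 0 0 0 -8.5; 0 0 0 -8.5; 0 0 0 -8.5; 0 0 0 -8.5")

```text
clock: 1.75
tcp_pos: [0.4243, -0.3479, 0.3108]
ee_rot: [1.248, 1.185, -1.248]
contact_force: [-0.1, 0.1, 0.4]
opening: 0.0726
```

Call:
move_arm(commands="0 0 0 -8.5; 0 0 0 -8.5; 0 0 0 -8.5; 0 0 0 -8.5; 0 0 0 -8.5; 0 0 0 -8.5; 0 0 0 -8.5; 0 0 0 -8.5")

```text
clock: 2.55
tcp_pos: [0.4242, -0.3479, 0.3108]
ee_rot: [0.343, 1.544, -0.342]
contact_force: [-0.6, -0.3, 0.2]
opening: 0.0722
```

Call:
move_arm(commands="0 0 0 -8.5; 0 0 0 -8.5; 0 0 0 -8.5; 0 0 0 -8.5; 0 0 0 -8.5; 0 0 0 -8.5; 0 0 0 0; 0 0 0 0")

```text
clock: 3.35
tcp_pos: [0.4243, -0.348, 0.3109]
ee_rot: [-0.348, 1.543, 0.349]
contact_force: [-1.1, -0.2, -0.0]
opening: 0.0724
```

```bash
python3 - <<'E'
from h import *
todo(.4885,-.278,.15,32.8)
print(np.degrees(bot.sense()['joint_pos']).round(1))
snap('wrist','w1')
E
```

```text
tool shift mm [160.9  35.6  88.1] tcp [ 0.4243 -0.348   0.3109] tzyaw 25.43 spin needed -7.37 tilt [-0.  0. -1.] F [-1.1 -0.2 -0. ] open 0.0724 t 3.35
[ -43.9    5.5   98.8   -0.    75.7 -159.3]
```

View pics/w1.png

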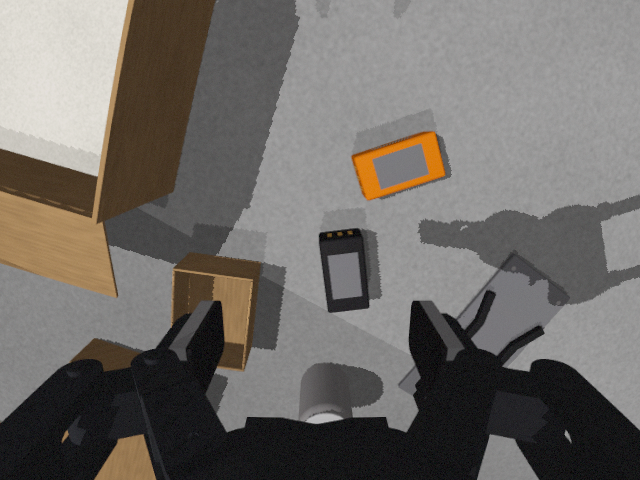

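```bash
python3 - <<'E'
from h import *
w=cv2.imread('pics/w1.png')
cv2.imwrite('pics/c3.png',cv2.resize(w[220:325,300:390],None,fx=6,fy=6,interpolation=cv2.INTER_CUBIC)[:600])
x,y,t=.4885,-.278,np.radians(32.8);c,s=np.cos(t),np.sin(t)
print(((proj('w1',[(x+c*u-s*v,y+s*u+c*v,.042) for u,v in [(.045,.025),(.045,-.025),(-.045,-.025),(-.045,.025)]])-[300,220]+.4)*6).round())
E
```

```text
[[429. 540.]
 [176. 570.]
 [120. 135.]
 [387. 102.]]
```

View pics/c3.png

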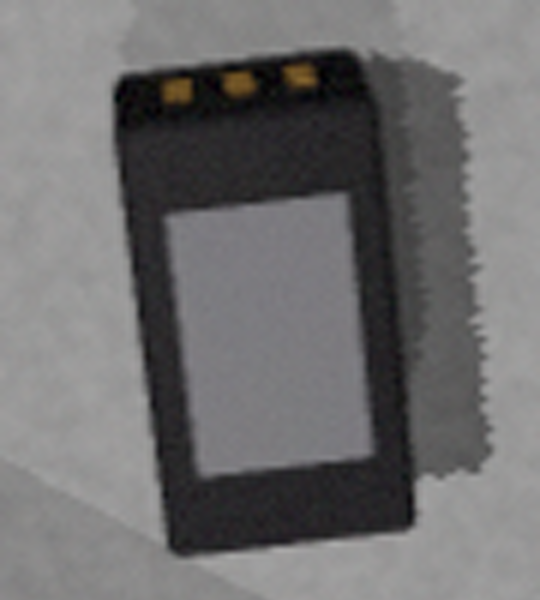

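The wrist crop shows the pack top corners at (412,525), (170,552), (118,130) and (380,102), close to the prediction.

```bash
python3 - <<'E'
from fit import *
a=lambda x,y:(300+x/6-.4,220+y/6-.4)
t=[a(412,525),a(170,552),a(118,130),a(380,102)]
q=onz('w1',t,.042);print(q.round(4).tolist(),np.linalg.norm(q-np.roll(q,1,0),axis=1),q.mean(0))
M=[(.045,.025,.042),(.045,-.025,.042),(-.045,-.025,.042),(-.045,.025,.042)]
fit([('w1',i,p) for i,p in enumerate(t)],M,[.488,-.278,.57])
todo(.487,-.2775,.14,33.3)
E
```

```text
[[0.5113, -0.2371, 0.042], [0.5369, -0.2775, 0.042], [0.4636, -0.324, 0.042], [0.4378, -0.2825, 0.042]] [0.08640719 0.04779079 0.08685304 0.04886718] [ 0.48737753 -0.2802957   0.042     ]
[ 0.4877 -0.28    0.5609] deg 32.14
[[1.2, 1.6], [-0.7, 1.6], [-0.6, -0.9], [0.4, -1.3]]
tool shift mm [171.1  36.7  86.9] tcp [ 0.4244 -0.348   0.3111] tzyaw 25.46 spin needed -7.84 tilt [-0.  0. -1.] F [0.3 0.  0.1] open 0.0727 t 3.4
```

```bash
python3 - <<'E'
from h import *
todo(.4813,-.2833,.015,32.5)
E
```

```text
tool shift mm [296.1  33.9  79.3] tcp [ 0.4244 -0.348   0.3111] tzyaw 25.46 spin needed -7.04 tilt [-0.  0. -1.] F [0.3 0.  0.1] open 0.0727 t 3.4
```

Call:
move_arm(commands="0.03 0.017 0.0396 0; 0.03 0.0169 0.0397 0; 0.045 0 0 -7; 0.045 0 0 0; 0.03 0 0 0; 0.02 0 0 0; 0 0 0 0; 0 0 0 0")

```text
clock: 4.2
tcp_pos: [0.4787, -0.2865, 0.1143]
ee_rot: [-0.445, 1.525, 0.445]
contact_force: [0.1, -0.7, -0.1]
opening: 0.0722
```

```bash
python3 - <<'E'
from h import *
todo(.4813,-.2833,.015,32.5); snap('wrist','w2')
E
```

```text
tool shift mm [99.3  1.3  3.9] tcp [ 0.4787 -0.2865  0.1143] tzyaw 32.55 spin needed 0.05 tilt [-0.  0. -1.] F [ 0.1 -0.7 -0.1] open 0.0722 t 4.2
```

View pics/w2.png

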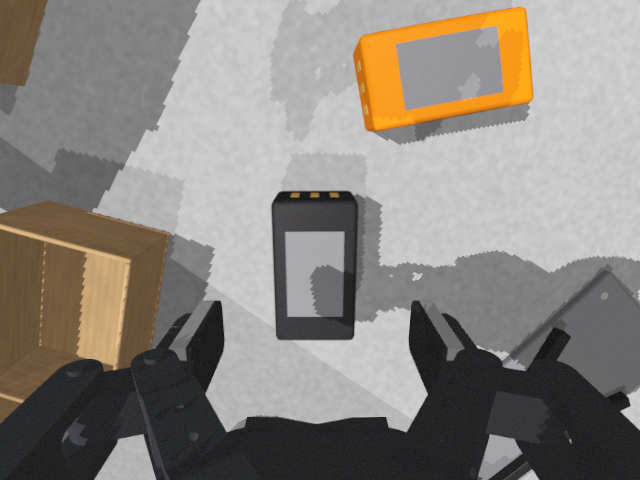

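In the wrist view the pack is almost aligned. Its top corners are at (277,338), (354,338), (273,206) and (357,204).

```bash
python3 - <<'E'
from fit import *
t=[(354,338),(277,338),(273,205),(357,203)]
q=onz('w2',t,.042);print(q.round(4).tolist(),np.linalg.norm(q-np.roll(q,1,0),axis=1),q.mean(0))
M=[(.045,.025,.042),(.045,-.025,.042),(-.045,-.025,.042),(-.045,.025,.042)]
x=fit([('w2',i,p) for i,p in enumerate(t)],M,[.488,-.278,.57])
M=[(-u,-v,z) for u,v,z in M]
todo(x[0]-.008*np.cos(x[2]),x[1]-.008*np.sin(x[2]),.015,np.degrees(x[2]))
E
```

```text
[[0.5107, -0.2363, 0.042], [0.5369, -0.2773, 0.042], [0.4653, -0.3229, 0.042], [0.4386, -0.2834, 0.042]] [0.08605549 0.04865508 0.08490594 0.0477078 ] [ 0.48785084 -0.27998266  0.042     ]
[ 0.4892 -0.2793  0.5768] deg 33.05
[[1.0, 4.9], [-0.7, 5.4], [-2.7, -2.0], [1.5, -0.7]]
tool shift mm [100.4   1.5   4.3] tcp [ 0.4795 -0.2871  0.1154] tzyaw 32.56 spin needed -0.49 tilt [ 0.002 -0.001 -1.   ] F [ 0.  -0.4  0.5] open 0.0726 t 4.25
```

Call:
move_arm(commands="0.035 0.001 0.004 -0.5; 0.035 0 0 0; 0.02 0 0 0; 0.01 0 0 0; 0 0 0 0; 0 0 0 0")

```text
clock: 4.85
tcp_pos: [0.4829, -0.2845, 0.0159]
ee_rot: [-0.454, 1.521, 0.45]
contact_force: [0.1, -0.9, -0.2]
opening: 0.0726
```

Call:
move_arm(commands="0 0 0 0; 0 0 0 0; 0 0 0 0; 0 0 0 0; 0 0 0 0", hand=-0.2, squeeze=40)

```text
clock: 5.35
tcp_pos: [0.4832, -0.2848, 0.0161]
ee_rot: [-0.455, 1.52, 0.45]
contact_force: [-0.5, -0.7, 7.1]
opening: 0.0494
```

```bash
python3 - <<'E'
from h import *
todo(.4813,-.2833,.015,33); snap('wrist','w3')
E
```

```text
tool shift mm [ 1.1  2.2 -0.8] tcp [ 0.4832 -0.2848  0.0161] tzyaw 33.11 spin needed 0.11 tilt [ 0.003 -0.002 -1.   ] F [-0.5 -0.7  7.1] open 0.0494 t 5.35
```

View pics/w3.png

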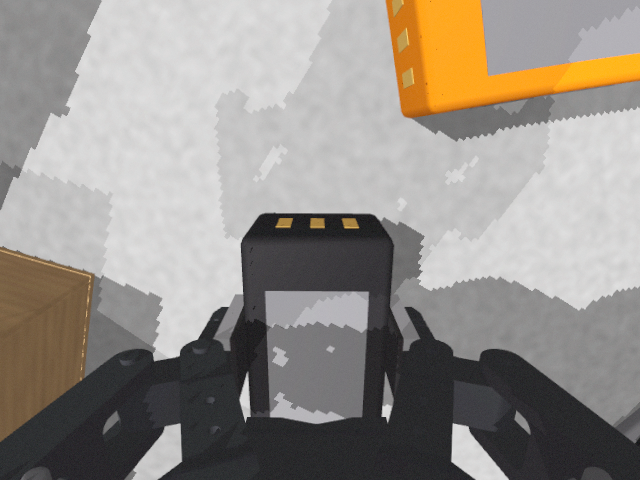

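The pack is gripped squarely at 49.4 mm opening. The rear edge of its top face runs from about (243,243) to (393,243). I'll use that edge to find where along the pack I hold it.

```bash
python3 - <<'E'
from h import *
s,A=tool()
q=onz('w3',[(243,243),(393,243)],.042); print(((q-s['tcp_pos'])@A*1000).round(1))
q=onz('w3',[(265,291),(369,291)],.042); print(((q-s['tcp_pos'])@A*1000).round(1))
x,y,t=.5297,-.0646,np.radians(-9.37)
for u in (-.098,): todo(x+u*np.cos(t),y+u*np.sin(t),.12,-9.37)
E
```

```text
[[-25.8 -22.2 -36.6]
 [-26.   25.5 -36.7]]
[[-25.8 -15.8 -20.1]
 [-26.   18.5 -20.2]]
tool shift mm [-104.6  224.8   87.1] tcp [ 0.4832 -0.2847  0.0162] tzyaw 33.11 spin needed 42.48 tilt [ 0.003 -0.002 -1.   ] F [-0.  -0.5  6.6] open 0.0494 t 5.4
```

Call:
move_arm(commands="-0.01 0 0 0; -0.04 0 0 0; -0.045 0 0 0; -0.025 0 0 0; 0 0 0 0")

```text
clock: 5.9
tcp_pos: [0.484, -0.2851, 0.1385]
ee_rot: [-0.458, 1.518, 0.447]
contact_force: [0.5, -1.4, -3.2]
opening: 0.0492
```

Call:
move_arm(commands="0 0.03 0.012 0; 0 0.045 0.0174 0; 0 0.045 0.0174 0; 0 0.045 0.0174 0; 0 0.045 0.0174 0; 0 0.0148 0.0055 8; 0 0 0 8.5; 0 0 0 8.5")

```text
clock: 6.7
tcp_pos: [0.4288, -0.046, 0.1318]
ee_rot: [-0.107, 1.573, 0.109]
contact_force: [-0.4, -0.0, -3.1]
opening: 0.0494
```

Call:
move_arm(commands="0 0 0 8.5; 0 0 0 8.5; 0 0 0 0.4; 0 0 0 0; 0 0 0 0; 0 0 0 0")

```text
clock: 7.3
tcp_pos: [0.4312, -0.0475, 0.1338]
ee_rot: [0.126, 1.568, -0.126]
contact_force: [-1.0, 0.0, -3.1]
opening: 0.0489
```

```bash
python3 - <<'E'
from h import *
x,y,t=.5297,-.0646,np.radians(-9.37)
u=-.098; todo(x+u*np.cos(t),y+u*np.sin(t),.06,-9.37)
snap('top','t4');snap('wrist','w4')
t=cv2.imread('pics/t4.png')
cv2.imwrite('pics/c4.png',cv2.resize(t[180:330,290:440],None,fx=4,fy=4,interpolation=cv2.INTER_CUBIC))
E
```

```text
tool shift mm [73.8 -0.8  2. ] tcp [ 0.4312 -0.0475  0.1338] tzyaw -9.22 spin needed 0.15 tilt [-0.001  0.    -1.   ] F [-1.   0.  -3.1] open 0.0489 t 7.3
```

View pics/c4.png

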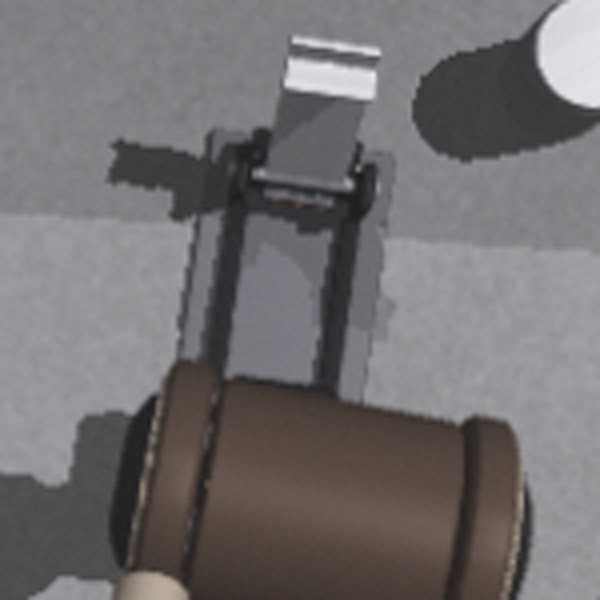

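View pics/w4.png

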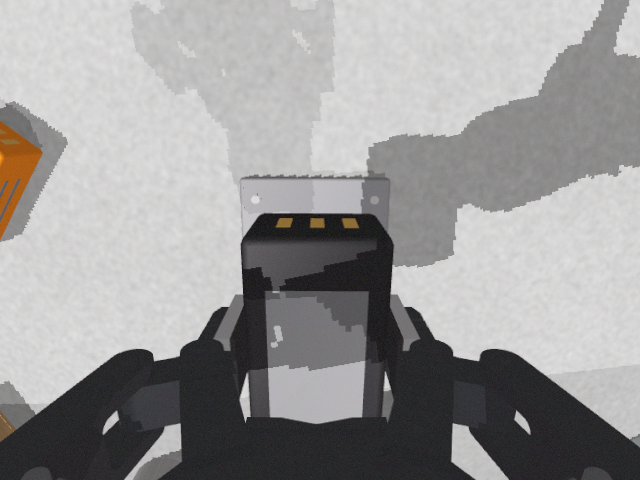

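The wrist view shows the bed's mouth corners at (241,179) and (389,179), which gives a lateral check of the dock against the tool.

```bash
python3 - <<'E'
from h import *
w=cv2.imread('pics/w4.png')
cv2.imwrite('pics/c5.png',cv2.resize(w[165:255,225:405],None,fx=4,fy=4,interpolation=cv2.INTER_CUBIC))
E
```

```text
(no output)
```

View pics/c5.png

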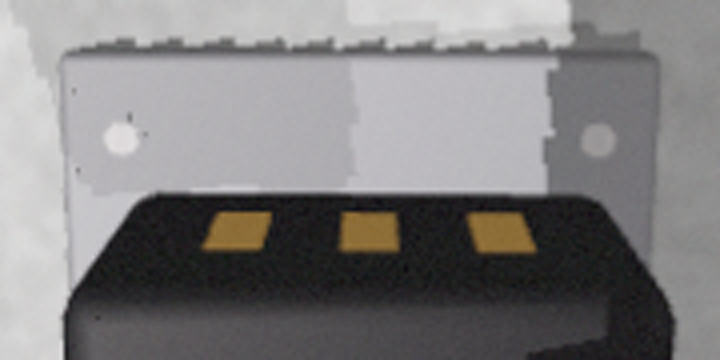

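```bash
python3 - <<'E'
from h import *
s,A=tool()
a=lambda x,y:(225+x/4-.4,165+y/4-.4)
q=onz('w4',[a(121,139),a(598,141),a(62,52),a(660,52)],.008); q=((q-s['tcp_pos'])@A*1000); print(q.round(1)); print('mid y',(q[0,1]+q[1,1])/2,(q[2,1]+q[3,1])/2,'ang',np.degrees(np.arctan2(q[1,2]-q[0,2],q[1,1]-q[0,1])))
# pack contacts z ~: bottom is at tcp-16mm, contacts near top
q=onz('w4',[a(238,232),a(370,232),a(502,232)],s['tcp_pos'][2]-.016+.035); print(((q-s['tcp_pos'])@A*1000).round(1))
E
```

```text
[[126.1 -42.4 -26. ]
 [126.1  42.  -25.8]
 [126.1 -52.2 -41.4]
 [126.1  52.2 -41.5]]
mid y -0.2322644698482179 0.016463252928492267 ang 0.16820102061282707
[[-19.   -9.7 -42.5]
 [-19.    1.2 -42.5]
 [-19.   12.1 -42.5]]
```

Call:
move_arm(commands="0.03 -0.0008 0 0.1; 0.03 0 0 0; 0.025 0 0 0; 0.01 0 0 0; 0 0 0 0; 0 0 0 0")

```text
clock: 8.0
tcp_pos: [0.4324, -0.0485, 0.0399]
ee_rot: [0.128, 1.566, -0.129]
contact_force: [1.0, -0.2, -2.3]
opening: 0.0496
```

Call:
move_arm(commands="0.004 0 0 0; 0.004 0 0 0; 0.002 0 0 0; 0 0 0 0; 0 0 0 0")

```text
clock: 8.5
tcp_pos: [0.4315, -0.0484, 0.0293]
ee_rot: [0.129, 1.567, -0.129]
contact_force: [-0.7, -0.1, -3.6]
opening: 0.0494
```

```bash
python3 - <<'E'
from h import *
x,y,t=.5297,-.0646,np.radians(-9.37)
u=-.098; todo(x+u*np.cos(t),y+u*np.sin(t),.024,-9.37)
snap('scene','s5');snap('wrist','w5')
t=cv2.imread('pics/s5.png')
cv2.imwrite('pics/c6.png',cv2.resize(t[130:310,160:340],None,fx=3.3,fy=3.3,interpolation=cv2.INTER_CUBIC))
E
```

```text
tool shift mm [ 5.3 -0.   1.5] tcp [ 0.4315 -0.0484  0.0293] tzyaw -9.39 spin needed -0.02 tilt [ 0. -0. -1.] F [-0.7 -0.1 -3.6] open 0.0494 t 8.5
```

View pics/c6.png

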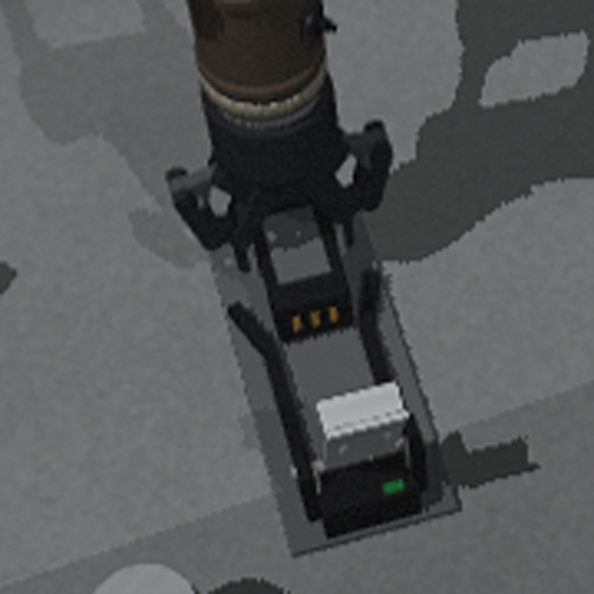

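View pics/w5.png

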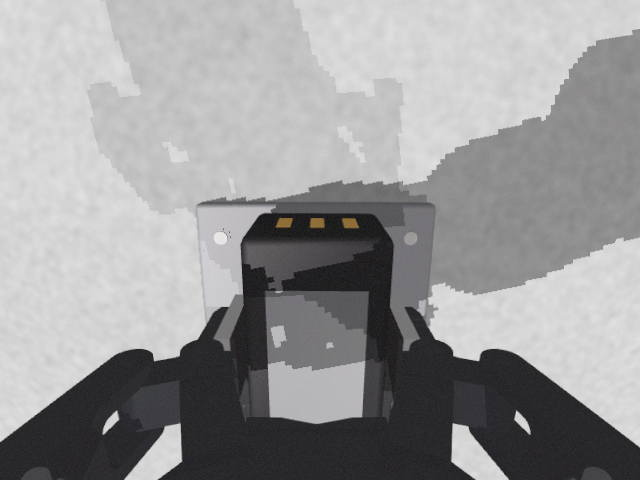

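Call:
move_arm(commands="0.002 0 0 0; 0.001 0 0 0; 0.001 0 0 0; 0 0 0 0; 0 0 0 0")

```text
clock: 9.1
tcp_pos: [0.4314, -0.0483, 0.0251]
ee_rot: [0.129, 1.567, -0.129]
contact_force: [-0.4, 0.4, -3.6]
opening: 0.0491
```

Call:
move_arm(commands="0.001 0 0 0; 0 0 0 0; 0 0 0 0")

```text
clock: 9.4
tcp_pos: [0.4316, -0.0484, 0.0242]
ee_rot: [0.129, 1.567, -0.129]
contact_force: [0.2, -0.1, -2.4]
opening: 0.0495
```

Call:
move_arm(commands="0.0007 0 0 0; 0 0 0 0; 0 0 0 0")

```text
clock: 9.7
tcp_pos: [0.4316, -0.0484, 0.0242]
ee_rot: [0.129, 1.567, -0.129]
contact_force: [-1.0, 0.0, 5.3]
opening: 0.0495
```

Call:
move_arm(commands="0.0006 0 0 0; 0 0 0 0; 0 0 0 0")

```text
clock: 10.0
tcp_pos: [0.4316, -0.0484, 0.0241]
ee_rot: [0.129, 1.568, -0.129]
contact_force: [-5.2, 0.4, 11.3]
opening: 0.0493
```

Call:
move_arm(commands="-0.0012 0 0 0; 0 0 0.005 0; 0 0 0.01 0; 0 0 0.01 0; 0 0 0.01 0; 0 0 0.005 0; 0 0 0 0; 0 0 0 0")

```text
clock: 10.8
tcp_pos: [0.4725, -0.0552, 0.0243]
ee_rot: [0.128, 1.564, -0.129]
contact_force: [1.7, -1.0, -0.8]
opening: 0.0494
```

Call:
move_arm(commands="0 0 0.005 0; 0 0 0.01 0; 0 0 0.01 0; 0 0 0.007 0; 0 0 0.003 0; 0 0 0 0; 0 0 0 0")

```text
clock: 11.5
tcp_pos: [0.5047, -0.0605, 0.024]
ee_rot: [0.129, 1.569, -0.129]
contact_force: [-3.2, 0.1, 4.2]
opening: 0.0493
```

```bash
python3 - <<'E'
from h import *
x,y,t=.5297,-.0646,np.radians(-9.37)
u=-.098; todo(x+u*np.cos(t),y+u*np.sin(t),.024,-9.37)
s,A=tool(); print('F dock', s['contact_force']@np.array([[np.cos(t),-np.sin(t),0],[np.sin(t),np.cos(t),0],[0,0,1]]))
E
```

```text
tool shift mm [  0.1  -0.  -72.6] tcp [ 0.5047 -0.0605  0.024 ] tzyaw -9.38 spin needed -0.01 tilt [-0.002  0.    -1.   ] F [-3.2  0.1  4.2] open 0.0493 t 11.5
F dock [-3.13219772 -0.4285127   4.24454464]
```

Call:
move_arm(commands="-0.0005 0 0.003 0; 0 0 0.004 0; 0 0 0.003 0; 0 0 0 0; 0 0 0 0")

```text
clock: 12.0
tcp_pos: [0.5164, -0.0624, 0.0245]
ee_rot: [0.129, 1.565, -0.129]
contact_force: [0.4, -1.0, -2.2]
opening: 0.0491
```

Call:
move_arm(commands="0 0 0.001 0; 0 0 0.001 0; 0 0 0.001 0; 0 0 0 0")

```text
clock: 12.4
tcp_pos: [0.5186, -0.0628, 0.0245]
ee_rot: [0.129, 1.566, -0.129]
contact_force: [-0.9, -0.4, -3.2]
opening: 0.0493
```

Call:
move_arm(commands="0 0 0.001 0; 0 0 0.001 0; 0 0 0 0; 0 0 0 0")

```text
clock: 12.8
tcp_pos: [0.5203, -0.0631, 0.0246]
ee_rot: [0.129, 1.567, -0.129]
contact_force: [-0.4, 0.3, -3.3]
opening: 0.0494
```

Call:
move_arm(commands="0 0 0.001 0; 0 0 0 0; 0 0 0 0")

```text
clock: 13.1
tcp_pos: [0.5213, -0.0632, 0.0246]
ee_rot: [0.129, 1.567, -0.129]
contact_force: [0.6, -0.7, -2.8]
opening: 0.0492
```

Call:
move_arm(commands="0 0 0.001 0; 0 0 0 0; 0 0 0 0")

```text
clock: 13.4
tcp_pos: [0.5223, -0.0634, 0.0246]
ee_rot: [0.129, 1.567, -0.129]
contact_force: [0.4, 0.4, -4.2]
opening: 0.0488
```

Call:
move_arm(commands="0 0 0.001 0; 0 0 0 0; 0 0 0 0")

```text
clock: 13.7
tcp_pos: [0.5232, -0.0635, 0.0246]
ee_rot: [0.129, 1.567, -0.129]
contact_force: [0.6, 1.2, -2.7]
opening: 0.0495
```

Call:
move_arm(commands="0 0 0.001 0; 0 0 0 0; 0 0 0 0")

```text
clock: 14.0
tcp_pos: [0.5243, -0.0637, 0.0246]
ee_rot: [0.129, 1.567, -0.129]
contact_force: [0.9, -0.5, -3.0]
opening: 0.049
```

Call:
move_arm(commands="0 0 0.001 0; 0 0 0 0; 0 0 0 0")

```text
clock: 14.3
tcp_pos: [0.5252, -0.0639, 0.0246]
ee_rot: [0.129, 1.567, -0.129]
contact_force: [-1.2, 0.3, -3.6]
opening: 0.0492
```

Call:
move_arm(commands="0 0 0.001 0; 0 0 0 0; 0 0 0 0")

```text
clock: 14.6
tcp_pos: [0.5262, -0.064, 0.0246]
ee_rot: [0.129, 1.567, -0.129]
contact_force: [0.2, -0.8, -4.8]
opening: 0.0487
```

Call:
move_arm(commands="0 0 0.001 0; 0 0 0 0; 0 0 0 0")

```text
clock: 14.9
tcp_pos: [0.5272, -0.0642, 0.0246]
ee_rot: [0.129, 1.567, -0.129]
contact_force: [0.1, -0.9, -3.5]
opening: 0.0489
```

Call:
move_arm(commands="0 0 0.001 0; 0 0 0 0; 0 0 0 0")

```text
clock: 15.2
tcp_pos: [0.5282, -0.0644, 0.0246]
ee_rot: [0.129, 1.567, -0.129]
contact_force: [0.3, -0.6, -3.7]
opening: 0.0493
```

Call:
move_arm(commands="0 0 0.001 0; 0 0 0 0; 0 0 0 0")

```text
clock: 15.5
tcp_pos: [0.5292, -0.0645, 0.0246]
ee_rot: [0.129, 1.567, -0.129]
contact_force: [0.0, 1.0, -4.1]
opening: 0.0494
```

Call:
move_arm(commands="0 0 0.001 0; 0 0 0 0; 0 0 0 0")

```text
clock: 15.8
tcp_pos: [0.5302, -0.0647, 0.0246]
ee_rot: [0.129, 1.567, -0.129]
contact_force: [-0.3, 0.1, -4.1]
opening: 0.0491
```

Call:
move_arm(commands="0 0 0.001 0; 0 0 0 0; 0 0 0 0")

```text
clock: 16.1
tcp_pos: [0.5311, -0.0648, 0.0246]
ee_rot: [0.129, 1.567, -0.129]
contact_force: [0.9, -0.1, -3.8]
opening: 0.0491
```

Call:
move_arm(commands="0 0 0.001 0; 0 0 0 0; 0 0 0 0")

```text
clock: 16.4
tcp_pos: [0.5321, -0.065, 0.0246]
ee_rot: [0.129, 1.567, -0.129]
contact_force: [-0.6, -0.4, -2.7]
opening: 0.0493
```

Call:
move_arm(commands="0 0 0.001 0; 0 0 0 0; 0 0 0 0")

```text
clock: 16.7
tcp_pos: [0.533, -0.0651, 0.0245]
ee_rot: [0.129, 1.567, -0.129]
contact_force: [-0.2, 0.3, -3.6]
opening: 0.0486
```

Call:
move_arm(commands="0 0 0.001 0; 0 0 0 0; 0 0 0 0")

```text
clock: 17.0
tcp_pos: [0.5333, -0.0652, 0.0243]
ee_rot: [0.129, 1.569, -0.129]
contact_force: [-2.9, 0.9, -2.9]
opening: 0.0495
```

Call:
move_arm(commands="0 0 0.0007 0; 0 0 0 0; 0 0 0 0")

```text
clock: 17.3
tcp_pos: [0.5336, -0.0652, 0.0243]
ee_rot: [0.129, 1.569, -0.128]
contact_force: [-4.8, 1.1, 0.2]
opening: 0.0492
```

Call:
move_arm(commands="0 0 0.0007 0; 0 0 0 0; 0 0 0 0")

```text
clock: 17.6
tcp_pos: [0.5338, -0.0652, 0.0243]
ee_rot: [0.129, 1.571, -0.128]
contact_force: [-6.2, 0.5, 0.9]
opening: 0.0492
```

Call:
move_arm(commands="0 0 0.0009 0; 0 0 0 0; 0 0 0 0")

```text
clock: 17.9
tcp_pos: [0.534, -0.0652, 0.0241]
ee_rot: [0.129, 1.572, -0.128]
contact_force: [-7.1, 0.6, 2.6]
opening: 0.0493
```

Call:
move_arm(commands="0 0 0 0; 0 0 0 0; 0 0 0 0")

```text
clock: 18.2
tcp_pos: [0.534, -0.0653, 0.0242]
ee_rot: [0.129, 1.572, -0.128]
contact_force: [-7.3, 2.1, 2.5]
opening: 0.0491
```

Call:
move_arm(commands="0 0 0.0012 0; 0 0 0 0; 0 0 0 0; 0 0 0 0; 0 0 0 0; 0 0 0 0")

```text
clock: 18.8
tcp_pos: [0.5342, -0.0653, 0.024]
ee_rot: [0.129, 1.574, -0.128]
contact_force: [-9.4, 0.9, 4.4]
opening: 0.0493
```

Call:
move_arm(commands="0 0 -0.0012 0; 0 0 -0.0012 0; 0 0 -0.0005 0; 0 0 0 0; 0 0 0 0")

```text
clock: 19.3
tcp_pos: [0.5337, -0.0652, 0.0241]
ee_rot: [0.129, 1.569, -0.128]
contact_force: [-5.6, 0.4, -3.2]
opening: 0.0492
```

Call:
move_arm(commands="0 0 0 0; 0 0 0 0; 0 0 0 0; 0 0 0 0", hand=0.5)

```text
clock: 19.7
tcp_pos: [0.5365, -0.0658, 0.0256]
ee_rot: [0.128, 1.563, -0.129]
contact_force: [0.1, -0.3, -0.0]
opening: 0.0639
```

```bash
python3 - <<'E'
from h import *
todo(.53,-.06,.024,-9.37)
snap('wrist','w6');snap('scene','s6')
t=cv2.imread('pics/s6.png')
cv2.imwrite('pics/c7.png',cv2.resize(t[150:310,180:340],None,fx=3.7,fy=3.7,interpolation=cv2.INTER_CUBIC))
E
```

```text
tool shift mm [ 1.5  4.7 -7.4] tcp [ 0.5365 -0.0658  0.0256] tzyaw -9.4 spin needed -0.03 tilt [ 0.004 -0.001 -1.   ] F [ 0.1 -0.3 -0. ] open 0.0639 t 19.7
```

View pics/w6.png

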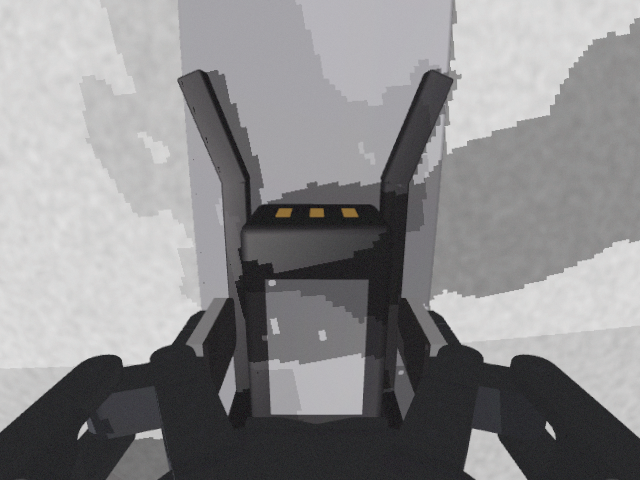

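View pics/c7.png

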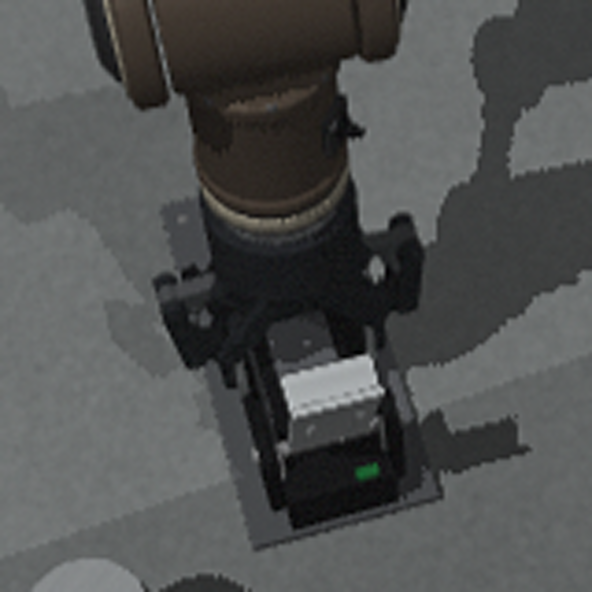

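The wrist view shows the pack standing between the rails with the fingers clear. Its rear top edge is at about row 229. I'll check that it's still home.

```bash
python3 - <<'E'
from h import *
s,A=tool()
for r in (226,229,232):
  q=onz('w6',[(243,r),(388,r)],.050); print(r,((q-s['tcp_pos'])@A*1000).round(1).tolist())
for f in('w3','w6'):
  w=cv2.imread(f'pics/{f}.png'); cv2.imwrite(f'pics/c_{f}.png',cv2.resize(w[195:300,225:405],None,fx=4,fy=4,interpolation=cv2.INTER_CUBIC))
a=cv2.imread('pics/c_w3.png');b=cv2.imread('pics/c_w6.png');cv2.imwrite('pics/c8.png',cv2.resize(np.vstack([a,b]),None,fx=.7,fy=.7))
E
```

```text
226 [[-25.0, -22.4, -41.7], [-25.0, 23.7, -41.7]]
229 [[-25.0, -22.5, -40.7], [-25.0, 23.7, -40.7]]
232 [[-25.0, -22.5, -39.7], [-25.0, 23.8, -39.8]]
```

View pics/c8.png

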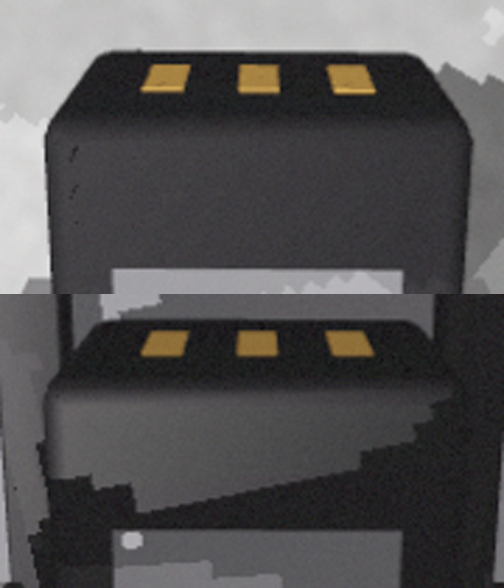

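The label edge puts the pack within about 0.5 mm of where it touched the pad, so it's home and released. I'll retreat upward and go behind the flap with closed fingers.

Call:
move_arm(commands="-0.01 0 0 0; -0.03 0 0 0; -0.045 0 0 0; -0.045 0 0 0; -0.045 0 0 0; -0.035 0 0 0; 0 0 0 0; 0 0 0 0")

```text
clock: 20.6
tcp_pos: [0.5354, -0.0655, 0.2364]
ee_rot: [0.128, 1.563, -0.129]
contact_force: [-0.1, 0.3, -0.1]
opening: 0.0637
```

```bash
python3 - <<'E'
from h import *
x,y,t=.5297,-.0646,np.radians(-9.37)
u=.15; todo(x+u*np.cos(t),y+u*np.sin(t),.155,-9.37)
snap('wrist','w7')
E
```

```text
tool shift mm [8.19e+01 1.00e-01 1.44e+02] tcp [ 0.5354 -0.0655  0.2364] tzyaw -9.39 spin needed -0.02 tilt [ 0.004 -0.001 -1.   ] F [-0.1  0.3 -0.1] open 0.0637 t 20.6
```

View pics/w7.png

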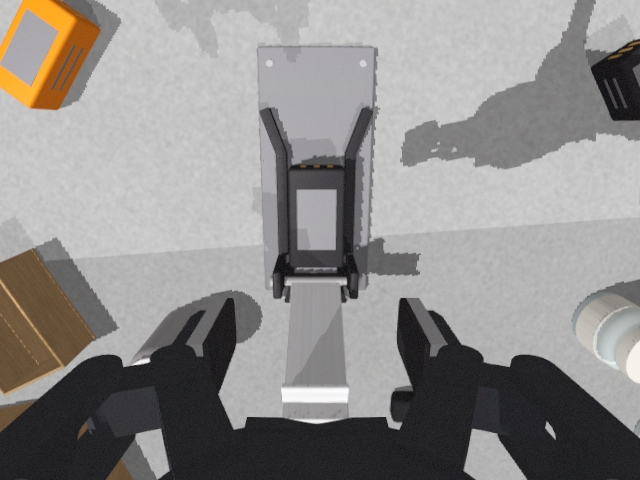

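The pack sits straight between the rails at (317,215) with its front at the pad, and the flap is open at (317,395). Next I go over it.

Call:
move_arm(commands="0 0 0.02 0; 0 0 0.04 0; 0 0 0.04 0; 0 0 0.034 0; 0 0 0.01 0; 0 0 0 0; 0 0 0 0", hand=-1, squeeze=20)

```text
clock: 21.35
tcp_pos: [0.6747, -0.0885, 0.2327]
ee_rot: [0.129, 1.572, -0.128]
contact_force: [-0.0, -0.4, 0.1]
opening: -0.0001
```

Call:
move_arm(commands="0.02 0 0 0; 0.03 0 0 0; 0.02 0 0 0; 0.01 0 0 0; 0 0 0 0; 0 0 0 0")

```text
clock: 21.95
tcp_pos: [0.6768, -0.0889, 0.1556]
ee_rot: [0.129, 1.566, -0.129]
contact_force: [-0.0, -0.2, 0.6]
opening: -0.0004
```

```bash
python3 - <<'E'
from h import *
x,y,t=.5297,-.0646,np.radians(-9.37)
u=.02; todo(x+u*np.cos(t),y+u*np.sin(t),.155,-9.37)
snap('scene','s8')
t=cv2.imread('pics/s8.png')
cv2.imwrite('pics/c9.png',cv2.resize(t[150:310,180:340],None,fx=3.7,fy=3.7,interpolation=cv2.INTER_CUBIC))
E
```

```text
tool shift mm [   0.5   -0.  -129.1] tcp [ 0.6768 -0.0889  0.1556] tzyaw -9.39 spin needed -0.02 tilt [ 0.001 -0.    -1.   ] F [-0.  -0.2  0.6] open -0.0004 t 21.95
```

View pics/c9.png

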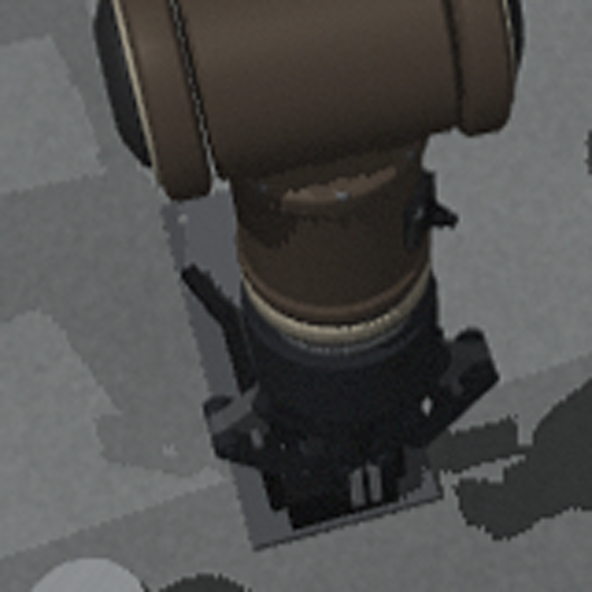

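Call:
move_arm(commands="0 0 -0.005 0; 0 0 -0.005 0; 0 0 -0.005 0; 0 0 -0.004 0; 0 0 -0.003 0; 0 0 -0.003 0; 0 0 -0.003 0; 0 0 -0.003 0")

```text
clock: 22.8
tcp_pos: [0.6481, -0.0842, 0.1563]
ee_rot: [0.128, 1.562, -0.129]
contact_force: [3.8, 0.2, 3.8]
opening: -0.0002
```

Call:
move_arm(commands="0 0 -0.004 0; 0 0 -0.004 0; 0 0 -0.004 0; 0 0 -0.004 0; 0 0 -0.004 0")

```text
clock: 23.3
tcp_pos: [0.6254, -0.0804, 0.1541]
ee_rot: [0.129, 1.569, -0.129]
contact_force: [2.3, -1.0, 2.0]
opening: -0.0002
```

Call:
move_arm(commands="0 0 -0.005 0; 0 0 -0.005 0; 0 0 -0.005 0; 0 0 -0.005 0; 0 0 -0.005 0; 0 0 -0.005 0")

```text
clock: 23.9
tcp_pos: [0.5958, -0.0755, 0.154]
ee_rot: [0.129, 1.568, -0.129]
contact_force: [1.3, -0.2, -1.6]
opening: -0.0002
```

Call:
move_arm(commands="0 0 -0.005 0; 0 0 -0.005 0; 0 0 -0.005 0; 0 0 -0.005 0; 0 0 -0.005 0; 0 0 -0.005 0; 0 0 -0.005 0; 0 0 -0.005 0")

```text
clock: 24.7
tcp_pos: [0.5567, -0.069, 0.1545]
ee_rot: [0.129, 1.568, -0.129]
contact_force: [-0.3, 1.1, 0.3]
opening: -0.0003
```

Call:
move_arm(commands="0 0 -0.005 0; 0 0 -0.005 0; 0 0 0 0; 0 0 0 0; 0 0 0 0")

```text
clock: 25.2
tcp_pos: [0.5478, -0.0676, 0.1547]
ee_rot: [0.129, 1.566, -0.129]
contact_force: [-0.2, 0.1, 0.3]
opening: 0.0
```

```bash
python3 - <<'E'
from h import *
x,y,t=.5297,-.0646,np.radians(-9.37)
u=.02; todo(x+u*np.cos(t),y+u*np.sin(t),.155,-9.37)
snap('scene','s9')
t=cv2.imread('pics/s9.png')
cv2.imwrite('pics/c10.png',cv2.resize(t[150:310,180:340],None,fx=3.7,fy=3.7,interpolation=cv2.INTER_CUBIC))
snap('wrist','w9')
E
```

```text
tool shift mm [-0.3  0.   1.7] tcp [ 0.5478 -0.0676  0.1547] tzyaw -9.39 spin needed -0.02 tilt [ 0. -0. -1.] F [-0.2  0.1  0.3] open 0.0 t 25.2
```

View pics/c10.png

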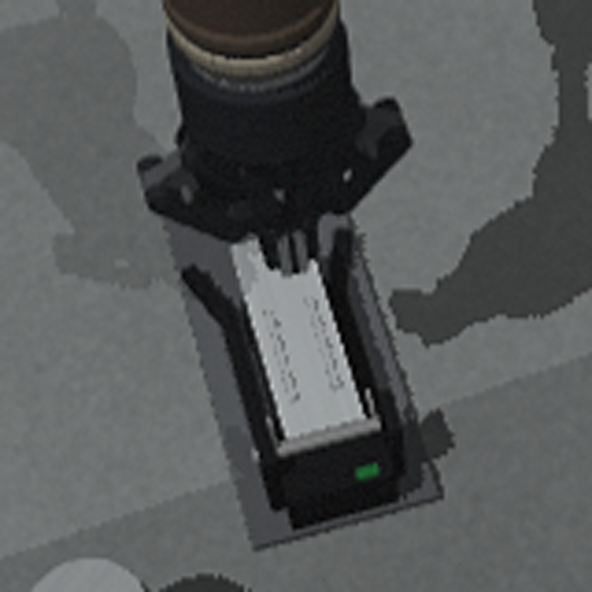

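View pics/w9.png

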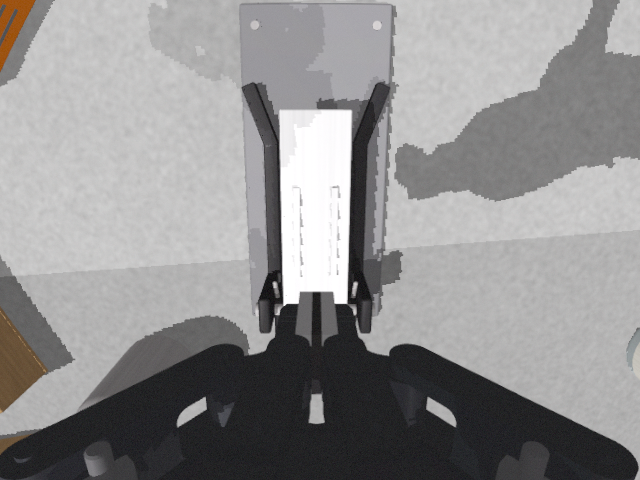

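The flap lies over the pack, with its free edge at (279,110)–(353,110) in the wrist view. I'll check that it's level, retreat, and compare the bystanders.

Call:
move_arm(commands="-0.03 0 0 0; -0.04 0 0 0; -0.04 0 0 0; -0.03 0 0 0; 0 0 0 0; 0 0 0 0; 0 0 0 0")

```text
clock: 26.0
tcp_pos: [0.5465, -0.0674, 0.2929]
ee_rot: [0.129, 1.57, -0.129]
contact_force: [-1.2, 1.4, 0.3]
opening: 0.0
```

```bash
python3 - <<'E'
from h import *
x,y,t=.5297,-.0646,np.radians(-9.37);c,s=np.cos(t),np.sin(t)
F=lambda u,v,z:(x+c*u-s*v,y+s*u+c*v,z)
for a in (0,.06,.14,.2): print(a,[proj(f,[F(.066-.132*np.cos(a),v,.056+.132*np.sin(a)) for v in(-.022,.022)]).round(1).tolist() for f in('w9','s9')])
a0=cv2.imread('pics/top0.png');snap('top','t10');b=cv2.imread('pics/t10.png')
cv2.imwrite('pics/c11.png',b)
s9=cv2.imread('pics/s9.png');cv2.imwrite('pics/c12.png',cv2.resize(s9[200:290,230:320],None,fx=6,fy=6,interpolation=cv2.INTER_CUBIC))
todo(.5,0,.2,0)
E
```

```text
0 [[[278.1, 110.7], [351.3, 110.7]], [[242.5, 216.5], [263.1, 211.3]]]
0.06 [[[276.8, 110.3], [352.5, 110.4]], [[242.1, 214.5], [262.8, 209.2]]]
0.14 [[[275.0, 111.2], [354.2, 111.2]], [[241.7, 212.0], [262.5, 206.7]]]
0.2 [[[273.6, 113.0], [355.6, 113.0]], [[241.4, 210.4], [262.4, 205.1]]]
tool shift mm [ 92.7  58.9 -56.3] tcp [ 0.5463 -0.0673  0.2925] tzyaw -9.39 spin needed -9.39 tilt [-0.004  0.001 -1.   ] F [-0.7  0.5 -0. ] open 0.0001 t 26.05
```

View pics/c11.png

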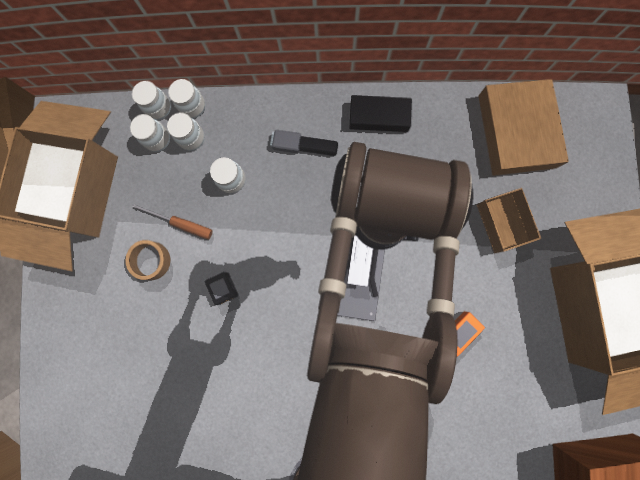

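View pics/c12.png

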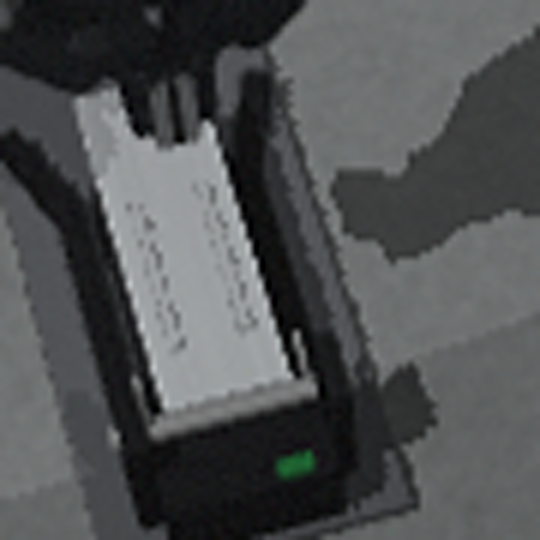

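The flap's free edge corner is at (242.4,215.8) in the scene view. The prediction is (242.5,216.5) for shut, and row 212 if the lip were standing on the pack. The flap is shut and the visible bystanders haven't moved, so I'm handing in.

```bash
python3 - <<'E'
from h import *
print(bot.hand_in())
E
```

```text
the job is handed in; nothing more can be done
None
```

The long battery pack is in the dock, pressed home and released, and the flap is shut over it. I handed the job in at about 26 s of the 64 s allowed; the hand-in gives no verdict.

- **Pressing:** I slid the pack in until it touched the pad. I then raised the force in small steps to a last reading of 9.4 N at the wrist, and held that for about half a second. No reading came near the 15 N limit. These are wrist forces read at the end of each move, not direct pack-on-pad forces.
- **Release:** When I opened the fingers, the tool jumped forward about 3 mm. Comparing wrist pictures showed the pack had stayed within about 0.5 mm of where it met the pad.
- **Flap:** I tipped it from behind with closed fingers; the highest reading was about 5 N, against the 12 N limit. In the scene picture its free edge matched the shut position to about 1 px. A flap resting on top of the pack would have shown about 4 px higher.
- **Bystanders:** Those visible in the last top picture looked unmoved. The arm hid the can, so I could not check it there, though no reading suggested the arm had touched it. I also took no final picture of the pack itself, since the flap covers it.

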